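Refit the heat sinks on the converter boards

TASK

The four power converter boards on the bench have come back without their heat sinks. Set each heat sink, fins up, onto the converter module that has the same footprint, centred and square so that its edges line up with the module's, lying flat on the thermal pad. Set them down rather than letting them fall, and leave the flux bottle and the solder reel where they stand.

Things in the scene. Friction and masses are not known exactly. Their poses are not given: they have to be found in the camera images.
- sink_half: The largest, nearly square heat sink: loose, black finned aluminium, 61 x 58 mm (x by y), 24 mm high, about 105 g, standing fins up on the bench. Fins run along x; the outer fins are flat side walls 58 mm apart, right for gripping across y. Origin: centre of its underside, z up.
- sink_quarter: The middle-sized rectangular heat sink: loose, black finned aluminium, 58 x 37 mm (x by y), 20 mm high, about 50 g, standing fins up on the bench. Fins run along x; the outer fins are flat side walls 37 mm apart, right for gripping across y. Origin: centre of its underside, z up.
- sink_eighth: The long narrow heat sink: loose, black finned aluminium, 58 x 23 mm (x by y), 18 mm high, about 30 g, standing fins up on the bench. Fins run along x; the outer fins are flat side walls 23 mm apart, right for gripping across y. Origin: centre of its underside, z up.
- sink_sixteenth: The smallest heat sink: loose, black finned aluminium, 33 x 23 mm (x by y), 16 mm high, about 18 g, standing fins up on the bench. Fins run along x; the outer fins are flat side walls 23 mm apart, right for gripping across y. Origin: centre of its underside, z up.
- board_half: Green board 104 x 76 mm (x by y), held firmly on the bench, with the largest, nearly square converter module in its centre: black block 61 x 58 mm (x by y) under a light grey thermal pad, pad top 24 mm above the bench. Board top at 12 mm; terminals and capacitors beyond x = +-33 mm reach 20 mm. The four boards differ only in the module. Origin: under the module's centre, at bench height, z up.
- board_quarter: Green board 104 x 76 mm (x by y), held firmly on the bench, with the middle-sized rectangular converter module in its centre: black block 58 x 37 mm (x by y) under a light grey thermal pad, pad top 24 mm above the bench. Board top at 12 mm; terminals and capacitors beyond x = +-33 mm reach 20 mm. The four boards differ only in the module. Origin: under the module's centre, at bench height, z up.
- board_eighth: Green board 104 x 76 mm (x by y), held firmly on the bench, with the long narrow converter module in its centre: black block 58 x 23 mm (x by y) under a light grey thermal pad, pad top 24 mm above the bench. Board top at 12 mm; terminals and capacitors beyond x = +-33 mm reach 20 mm. The four boards differ only in the module. Origin: under the module's centre, at bench height, z up.
- board_sixteenth: Green board 104 x 76 mm (x by y), held firmly on the bench, with the smallest converter module in its centre: black block 33 x 23 mm (x by y) under a light grey thermal pad, pad top 24 mm above the bench. Board top at 12 mm; terminals and capacitors beyond x = +-33 mm reach 20 mm. The four boards differ only in the module. Origin: under the module's centre, at bench height, z up.
- flux_bottle: Bystander: loose small amber glass bottle with a black cap, 34 mm in diameter, 62 mm high, standing at the far side of the work. Origin: centre of its underside.
- solder_reel: Bystander: loose reel of solder lying flat, grey flanges 55 mm in diameter, 32 mm high, at the far side of the work. Origin: centre of its underside.
There are look-alikes about, which are no part of the job. Leave any turquoise look-alike of the sink_half alone. Leave any yellow look-alike of the sink_sixteenth alone.

How it is judged:
At the end, for the whole second after the job is handed in: Each sink rests flat, fins up and released on the pad of its own size of module: centres within 8 mm, sides parallel within 0.2 rad (either way round; the nearly square one also a quarter turn), height within 2.5 mm, at rest; bottle and reel within 15 mm of their start (horizontal distance between sink_half and board_half below 0.008 m and (angle between the x axis of sink_half and the x axis of board_half, either way round below 0.2 rad or angle between the x axis of sink_half and the y axis of board_half, either way round below 0.2 rad) and z of sink_half in the frame of board_half between 0.0215 and 0.0265 m and angle between each of sink_half, sink_quarter, sink_eighth, sink_sixteenth's own z axis and vertical below 0.08 rad and contact force between the fingers and sink_half below 0.05 N and linear speed of each of sink_half, sink_quarter, sink_eighth, sink_sixteenth below 0.02 m/s and angular speed of each of sink_half, sink_quarter, sink_eighth, sink_sixteenth below 0.2 rad/s and horizontal distance between sink_quarter and board_quarter below 0.008 m and angle between the x axis of sink_quarter and the x axis of board_quarter, either way round below 0.2 rad and z of sink_quarter in the frame of board_quarter between 0.0215 and 0.0265 m and contact force between the fingers and sink_quarter below 0.05 N and horizontal distance between sink_eighth and board_eighth below 0.008 m and angle between the x axis of sink_eighth and the x axis of board_eighth, either way round below 0.2 rad and z of sink_eighth in the frame of board_eighth between 0.0215 and 0.0265 m and contact force between the fingers and sink_eighth below 0.05 N and horizontal distance between sink_sixteenth and board_sixteenth below 0.008 m and angle between the x axis of sink_sixteenth and the x axis of board_sixteenth, either way round below 0.2 rad and z of sink_sixteenth in the frame of board_sixteenth between 0.0215 and 0.0265 m and contact force between the fingers and sink_sixteenth below 0.05 N and distance of each of flux_bottle, solder_reel from where it was at the start of the episode below 0.015 m); the robot touches nothing.
It fails at once if a heat sink is let fall (moving faster than 0.6 m/s with no finger on it, a fall of about 2 cm) ((linear speed of sink_half above 0.6 m/s and contact force between the fingers and sink_half below 0.01 N) or (linear speed of sink_quarter above 0.6 m/s and contact force between the fingers and sink_quarter below 0.01 N) or (linear speed of sink_eighth above 0.6 m/s and contact force between the fingers and sink_eighth below 0.01 N) or (linear speed of sink_sixteenth above 0.6 m/s and contact force between the fingers and sink_sixteenth below 0.01 N)).
It fails at once if the flux bottle or the solder reel is knocked over or pushed more than 15 mm (distance of any of flux_bottle, solder_reel from where it was at the start of the episode above 0.015 m or angle between any of flux_bottle, solder_reel's own z axis and vertical above 0.5 rad).
It also fails if it takes over 102 s, if anything falls off the work surface, if the arm or the gripper's body presses on something with over 40 N, if the wrist force passes 120 N, or if a joint passes its speed limit or range.

ROBOT

A 7-joint arm with a two-finger parallel gripper is mounted at the origin on the work surface. World frame = base frame: x ahead of the robot, y to its left, z up, the work surface at z = 0. Lengths are in m, angles in rad, forces in N, time in s.
With the tool pointing down it reaches from about 0.4 to 0.85 m from the base axis. Payload 6.9 kg.
Tool frame: the origin (TCP) lies at the very end of the fingers, on their centre line; the grasp point (between the pads) lies 19 mm behind it; z points along the fingers, y is the line along which they close (so a half turn about z gives the same grasp; the last joint's range is limited). The gripper opens to 85 mm and grips with 20 to 120 N. Pads are 22 mm wide; open, the fingers measure 114 mm over their backs; the gripper's body (76 mm by 85 mm) begins 54 mm behind the grasp point. The pads swing forward as they close: fully open they stand 13 mm farther back than shut.
Start: joints at [1.401, 0.507, -0.238, 1.5, 0.126, 1.149, -0.155], TCP at [0.17, -0.601, 0.196] pointing down, gripper open.
Joint ranges: [-3.08, 3.08], [-0.24, 2.05], [-1.43, 1.35], [0, 2.5], [-1.52, 4.66], [0.17, 1.96], [-2.89, 2.89]. Speed limits (rad/s): [2.39, 2.39, 3.14, 3.14, 3.14, 3.14, 3.14].

INTERFACE

Orientations are given as a 3x3 rotation matrix whose columns are the frame's x, y, z axes.
In Python, from cell import monitor, viewer, sign_off gives the robot as it stands. The module is installed in compiled form; this text tells all that it offers.
- The arm moves only by the shell command python3 -m creep 'ROWS' [FORCE]. ROWS is JSON, a list of rows, each a list of 7 numbers: the turn, a rotation vector about the tool's x, y, z each as a share of 120 degrees, from -1 to 1, then the shift along the tool's x, y, z each as a share of 400 mm, from -1 to 1, then the finger opening in mm, from 0 to 85.4. In form: [[ax, ay, az, x, y, z, jaw], ...]. A call has 1 to 5 rows; each row is the pose to reach, as a shift and turn from the pose commanded when the call began, along the tool's axes at that moment; what a row does not reach only later rows make up. A row lasts 1/12 s, in which the tool goes at most 41.7 mm and 7.16 degrees, less where a joint would pass 70% of its speed; a pose out of reach is approached as far as the arm can. A call with a number of a shift or a turn outside -1 to 1 is refused whole. A call with a gripper value outside its range is refused whole. The fingers move at their own pace and stop on an object; FORCE is the grip in N (left out, the last holds). Time passes only in rows, so rows that repeat a pose let the fingers close. It gives the time, the measured TCP pose, the force, the opening and the grip force at its end, in the units of the state.
- monitor.read_state(): the state, without advancing time (a new reading comes with each control period).
- viewer.get_image(name): name is "scene" or "top"; returns a dict with "color" (400x640x3 uint8, red, green, blue), "range_z" (400x640 float32, m along the optical axis (not along the pixel's ray), 0 where there is no reading), "fx", "fy", "cx", "cy" (pixels), "extrinsics" (4x4, takes a point from world to camera coordinates). Camera axes: x right, y down, z forward; pixel columns grow to the right and rows downward; lengths in m; the calibration is good to about 2 mm. A picture is of the moment at which its call begins.
- sign_off(): hands the job in; it is judged then, once.
The state is a dict: "clock": time; "joint_positions": joint angles; "joint_velocities": joint speeds; "tau": joint torques, N m; "tool_pos": TCP position; "tcp_rot": TCP orientation; "force": force on the tool from outside, world axes, zero at the start; "ft_torque": the same for the moment, N m; "opening": opening from 0.0 (shut) to 1.0 (fully open); "grip_force": force on a finger pad.
Only numpy, scipy, OpenCV 4.12 (cv2) and the standard library are available. Lean on these libraries where they do the work, as an engineer would, in place of code of your own. Each camera call takes 0.05 s, during which the arm holds its last target. There are 200 camera calls.

## Working session

There is one attempt and no reset: what is moved stays moved. The work goes in short steps, Python scripts to look and compute and a shell command to move; the robot and the scene stay as the last step left them, time stands still between calls to the robot, and variables do not carry over. Pictures are saved under pics/ and viewed, at most 14 in all, crops included, and the job is handed in when it is done.

```bash
mkdir -p pics; python3 - <<'E'
from cell import monitor, viewer
import cv2, numpy as np
for n in ("top","scene"):
    d=viewer.get_image(n); cv2.imwrite(f"pics/{n}0.png",d["color"][:,:,::-1]); np.savez(f"{n}0.npz",**d)
    print(n,d["fx"],d["fy"],d["cx"],d["cy"]);print(np.round(d["extrinsics"],4).tolist(),(d["range_z"]>0).mean())
s=monitor.read_state();print({k:np.round(v,4).tolist() for k,v in s.items()})
E
```

```text
top 437.4588153404198 437.4588153404198 320.7925949317903 196.63259111322094
[[-0.0117, -0.9999, -0.0116, 0.0255], [-0.9981, 0.0124, -0.0611, 0.5109], [0.0613, 0.0108, -0.9981, 1.1318], [0.0, 0.0, 0.0, 1.0]] 0.9960625
scene 512.9190900127986 512.9190900127986 316.4770662023817 201.96549083726464
[[-0.6267, 0.7793, 0.0006, 0.3173], [0.4559, 0.3672, -0.8107, -0.2044], [-0.632, -0.5078, -0.5854, 1.6134], [0.0, 0.0, 0.0, 1.0]] 0.99594921875
{'clock': 0.1, 'joint_positions': [1.4005, 0.5083, -0.2376, 1.501, 0.1257, 1.1489, -0.1548], 'joint_velocities': [-0.001, -0.0015, 0.0002, -0.0012, 0.0009, 0.0004, 0.0002], 'tau': [-0.0051, -62.1835, -2.1942, -25.0205, 0.0127, 0.0079, -0.0], 'tool_pos': [0.17, -0.6009, 0.1951], 'tcp_rot': [[0.9622, 0.2724, -0.0005], [0.2724, -0.9622, 0.0015], [-0.0, -0.0016, -1.0]], 'force': [-1.0234, 0.4628, 0.1504], 'ft_torque': [-0.0148, -0.0491, 0.0237], 'grip_force': 0.0, 'opening': 0.9994}
```

View pics/top0.png

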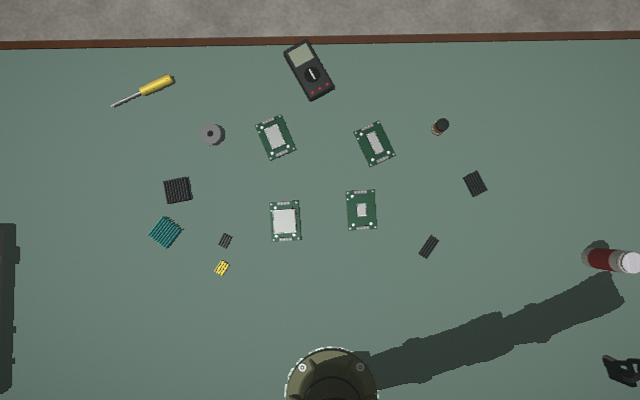

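View pics/scene0.png

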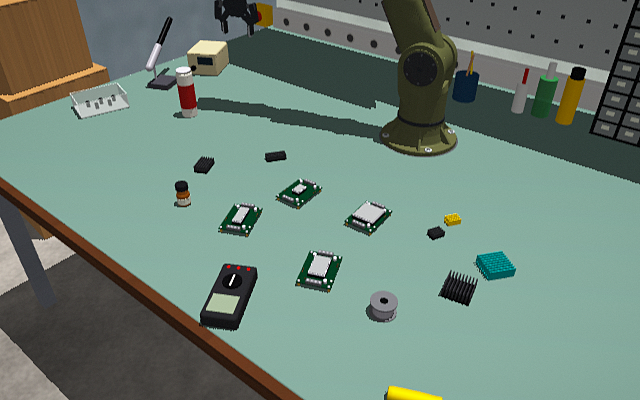

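The top view shows the sinks: half (178,190), sixteenth (225,240), quarter (475,183), eighth (428,246). The boards are quarter (276,137), eighth (375,143), half (285,220) and sixteenth (361,209). The scene view agrees. The look-alikes are turquoise (166,232) and yellow (221,268), with the bottle at (441,126) and the reel at (213,134).

```bash
cat > h.py <<'E'
import numpy as np, cv2
def pts(d):
    v,u=np.mgrid[0:400,0:640]; z=d["range_z"]
    c=np.stack([(u-d["cx"])/d["fx"]*z,(v-d["cy"])/d["fy"]*z,z],-1)
    E=d["extrinsics"]; return (c-E[:3,3])@E[:3,:3]
def cast(d,uv,h):
    E=d["extrinsics"];R=E[:3,:3];o=-R.T@E[:3,3]
    r=np.c_[(uv[:,0]-d["cx"])/d["fx"],(uv[:,1]-d["cy"])/d["fy"],np.ones(len(uv))]@R
    return (o+r*((h-o[2])/r[:,2])[:,None])[:,:2]
def rect(xy):
    (c,s,a)=cv2.minAreaRect((xy*1000).astype(np.float32))
    if s[0]<s[1]: s=s[::-1]; a+=90
    a=(a+90)%180-90
    return np.round([c[0],c[1],s[0],s[1],a],1)   # mm, angle of long side from x
E
cat > m.py <<'E'
from h import *
d=dict(np.load("top0.npz")); P=pts(d); col=d["color"].astype(int)
S=dict(half=(178,190,24),sixteenth=(225,240,16),quarter=(475,183,20),eighth=(428,246,18))
B=dict(half=(285,220),sixteenth=(361,209),quarter=(276,137),eighth=(375,143))
def comp(m,u,v,r=24):
    k=np.zeros_like(m);k[v-r:v+r,u-r:u+r]=m[v-r:v+r,u-r:u+r]
    n,l,st,ce=cv2.connectedComponentsWithStats(k.astype(np.uint8))
    i=1+np.argmax(st[1:,4]);return l==i
print("bench z",np.median(P[240:280,300:340,2]))
def sub(m,h):  # rect on plane from pixel contour, corrected for the half pixel border
    v,u=np.nonzero(m); q=np.concatenate([np.c_[u+a,v+b] for a in(-.5,.5) for b in(-.5,.5)])
    return rect(cast(d,q.astype(float),h))
for n,(u,v,h) in S.items():
    z=P[v-20:v+20,u-20:u+20,2]
    m=comp(cv2.morphologyEx((col.max(2)<75).astype(np.uint8),cv2.MORPH_CLOSE,np.ones((3,3)))>0,u,v)
    mz=comp(P[:,:,2]>h*.001*.6,u,v)
    print("sink",n,"col",sub(m,h*.001),"depth",rect(P[mz][:,:2]),"zmax",z.max().round(4))
for n,(u,v) in B.items():
    m=comp((col.min(2)>140)&(P[:,:,2]>.02),u,v,14)
    mb=comp((P[:,:,2]>.008),u,v,32)
    print("board",n,"pad",sub(m,.024),"depth",rect(P[mb][:,:2]), np.median(P[m][:,2]).round(4))
for n,(u,v) in dict(bottle=(441,126),reel=(213,134)).items():
    m=comp(P[:,:,2]>.01,u,v,16);print(n,rect(P[m][:,:2]))
E
python3 m.py
```

```text
bench z -0.0001262041313275856
sink half col [533.2 393.2  71.3  65.1 -79.4] depth [507.4 218.5 437.6  73.1  82. ] zmax 1.1611
sink sixteenth col [400.  270.7  37.1  28.2 -26.7] depth [425.4 148.1 282.7  27.  -78.3] zmax 1.1611
sink quarter col [ 540.8 -381.8   61.4   45.7   25.8] depth [ 480.1 -203.8  424.4   60.4  -71.3] zmax 1.1611
sink eighth col [ 377.8 -258.2   61.4   28.5  -35. ] depth [ 420.6 -140.   290.3   61.    70.3] zmax 1.1611
board half pad [449.  116.2  63.2  60.6   3.1] depth [450.8  81.  146.9 103.7 -87.1] 0.0241
board sixteenth pad [477.2 -84.8  33.9  23.4  -1. ] depth [475.  -57.2 131.6 103.8 -87.2] 0.0237
board quarter pad [671.2 140.   61.2  39.   22.7] depth [574.   99.7 317.2  75.9  22.5] 0.0238
board eighth pad [ 651.5 -122.9   60.1   25.9   25.3] depth [585.9 -55.5 292.2 120.1 -45.6] 0.0239
bottle [ 564.3 -153.1  402.9   33.5  -47.6]
reel [559.4 176.2 409.7  53.8  47.5]
```

```bash
sed -i 's/^d=dict.*/&; P[d["range_z"]==0]=0/' m.py; python3 m.py; python3 - <<'E'
import cv2
a=cv2.imread("pics/top0.png")
c=[cv2.resize(a[v-22:v+22,u-22:u+22],(390,290*0+390),interpolation=0)[50:340] if 0 else cv2.resize(a[v-17:v+17,u-22:u+22],(390,295),interpolation=0) for u,v in((178,190),(225,240),(475,183),(428,246))]
cv2.imwrite("pics/c0.png",cv2.vconcat([cv2.hconcat(c[:2]),cv2.hconcat(c[2:])]))
E
```

```text
bench z -0.0001262041313275856
sink half col [533.2 393.2  71.3  65.1 -79.4] depth [533.7 400.4  61.   59.4  10.2] zmax 0.0304
sink sixteenth col [400.  270.7  37.1  28.2 -26.7] depth [399.6 274.9  30.1   8.6 -27.9] zmax 0.0204
sink quarter col [ 540.8 -381.8   61.4   45.7   25.8] depth [ 541.4 -384.6   57.1   38.8   24.6] zmax 0.0255
sink eighth col [ 377.8 -258.2   61.4   28.5  -35. ] depth [ 378.  -259.3   57.6   23.8  -35.8] zmax 0.0227
board half pad [449.  116.2  63.2  60.6   3.1] depth [449.  116.4 103.7  76.    2.9] 0.0241
board sixteenth pad [477.2 -84.8  33.9  23.4  -1. ] depth [476.3 -84.9 103.8  76.3   3. ] 0.0237
board quarter pad [671.2 140.   61.2  39.   22.7] depth [672.  140.3 105.1  75.9  22.7] 0.0238
board eighth pad [ 651.5 -122.9   60.1   25.9   25.3] depth [ 651.7 -122.6  104.3   76.3   24.3] 0.0239
bottle [ 688.6 -290.1   32.2   31.7   89.1]
reel [680.1 307.7  53.9  52.6 -35.8]
```

View pics/c0.png

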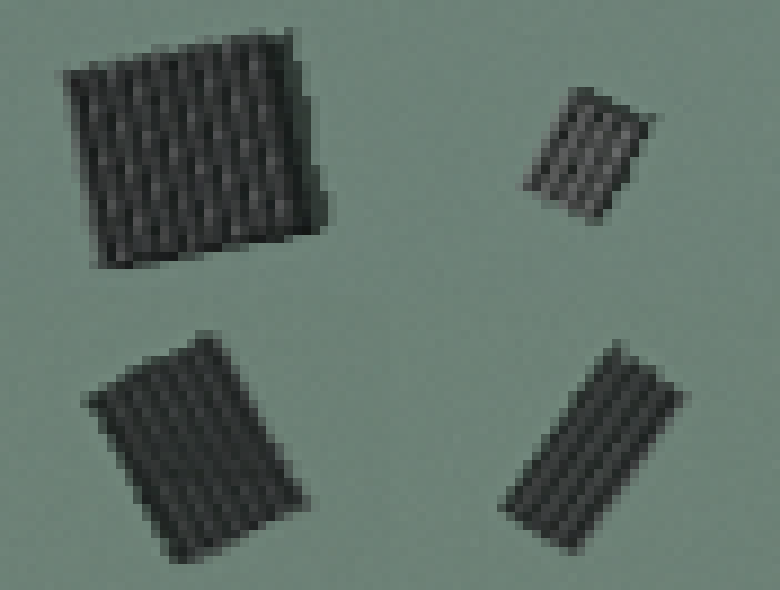

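```bash
cat > go.py <<'E'
import sys,numpy as np
from cell import monitor
x,y,z,a=map(float,sys.argv[1:5]) # mm, deg
s=monitor.read_state();R=np.array(s["tcp_rot"]);p=np.array(s["tool_pos"])*1000
psi=np.degrees(np.arctan2(R[1,0],R[0,0]))
da=(a-psi+90)%180-90
d=R.T@(np.array([x,y,z])-p)
# world-levelling turn: bring tool z to straight down as well
from scipy.spatial.transform import Rotation as Q
c,sn=np.cos(np.radians(psi+da)),np.sin(np.radians(psi+da))
T=np.array([[c,sn,0],[sn,-c,0],[0,0,-1]])
w=Q.from_matrix(R.T@T).as_rotvec(degrees=True)
print("t",s["clock"],"p",p.round(1),"psi",psi.round(1),"q7",round(s["joint_positions"][6],2),"turn",(w/120).round(4),"shift",(d/400).round(4),"mm",np.linalg.norm(d).round(),"da",round(da,1),"grip",s["grip_force"],s["opening"])
E
python3 go.py 378 -259.3 100 -35.6
python3 - <<'E'
from h import *
d=dict(np.load("top0.npz"));P=pts(d)
print(cast(d,np.array([[225.1,240.1]]),.016))
v,u=np.mgrid[228:253,211:239]; q=P[228:253,211:239]; k=q[...,2]>.005
print(rect(q[k][:,:2]))
E
```

```text
t 0.1 p [ 170.  -600.9  195.1] psi 15.8 q7 -0.15 turn [-7.000e-04  4.000e-04  4.284e-01] shift [ 0.733  -0.6798  0.2388] mm 411.0 da -51.4 grip 0.0 0.9993856064681786
[[0.40044183 0.27076132]]
[409.6 158.3 304.3  53.5 -88.3]
```

```bash
python3 -m creep '[[0,0,0.04,0.07,-0.07,0.02,50],[0,0,0.09,0.15,-0.14,0.04,50],[0,0,0.14,0.23,-0.21,0.07,50],[0,0,0.18,0.31,-0.28,0.1,50],[0,0,0.22,0.37,-0.34,0.12,50]]' 40; python3 go.py 378 -259.3 100 -35.6
```

```text
clock: 0.52
tool_pos: [0.2762, -0.4284, 0.1471]
tcp_rot: [[0.982, -0.188, 0.0], [-0.188, -0.982, 0.0], [-0.0, -0.0, -1.0]]
force: [1.2, -0.5, -0.3]
opening: 0.587
grip_force: 0.0
t 0.5167 p [ 276.2 -428.4  147.1] psi -10.9 q7 -0.89 turn [-2.000e-04  1.000e-04  2.062e-01] shift [ 0.1702 -0.463   0.1179] mm 203.0 da -24.7 grip 0.0 0.5871182379182823
```

```bash
python3 -m creep '[[0,0,0.05,0.04,-0.1,0.02,50],[0,0,0.1,0.08,-0.2,0.05,50],[0,0,0.15,0.12,-0.3,0.08,50],[0,0,0.2,0.16,-0.4,0.1,50],[0,0,0.206,0.17,-0.463,0.118,50]]'; python3 -m creep '[[0,0,0,0,0,0,50]]' >/dev/null; python3 go.py 378 -259.3 3 -35.6
python3 - <<'E'
from cell import viewer
import cv2
d=viewer.get_image("scene");cv2.imwrite("pics/s1.png",cv2.resize(d["color"][80:280,150:430,::-1],(800,571)))
E
```

```text
clock: 0.93
tool_pos: [0.3783, -0.2584, 0.1003]
tcp_rot: [[0.813, -0.582, 0.001], [-0.582, -0.813, 0.0], [0.001, -0.001, -1.0]]
force: [-0.1, -0.2, 0.2]
opening: 0.586
grip_force: 0.0
t 1.0167 p [ 379.  -252.6   99.2] psi -34.8 q7 -1.69 turn [-0.0016  0.0018  0.0068] shift [0.0083 0.0159 0.2404] mm 96.0 da -0.8 grip 0.0 0.5860692005590071
```

View pics/s1.png

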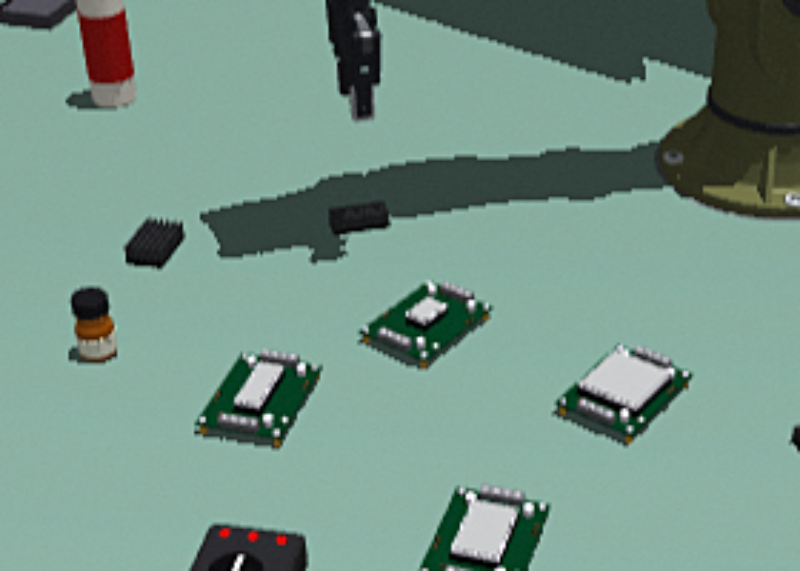

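The gripper, at about (355,90) in the crop, hangs above the eighth sink at (358,217), with its fingers across the sink's width. I'll let it settle, then descend.

```bash
python3 -m creep '[[0,0,0,0,0,0.03,50],[0,0,0,0,0,0.08,50],[0,0,0,0,0,0.12,50],[0,0,0,0,0,0.12,50],[0,0,0,0,0,0.12,50]]'>/dev/null; python3 go.py 378 -259.3 3 -35.6
```

```text
t 1.4833 p [ 375.4 -261.3   52.4] psi -35.4 q7 -1.7 turn [0.0002 0.0009 0.0018] shift [ 0.0025 -0.0079  0.1235] mm 50.0 da -0.2 grip 0.0 0.5875327481956429
```

```bash
python3 -m creep '[[0,0,0.002,0.002,-0.008,0.04,50],[0,0,0.002,0.002,-0.008,0.08,50],[0,0,0.002,0.002,-0.008,0.11,50],[0,0,0.002,0.002,-0.008,0.12,50],[0,0,0.002,0.002,-0.008,0.123,50]]'>/dev/null;python3 -m creep '[[0,0,0,0,0,0,50],[0,0,0,0,0,0,50],[0,0,0,0,0,0,50]]'; python3 go.py 378 -259.3 3 -35.6
```

```text
clock: 2.15
tool_pos: [0.3794, -0.259, 0.0043]
tcp_rot: [[0.813, -0.582, 0.001], [-0.582, -0.813, -0.001], [0.001, -0.0, -1.0]]
force: [0.2, -0.2, 0.1]
opening: 0.59
grip_force: 0.0
t 2.15 p [ 379.4 -259.     4.3] psi -35.6 q7 -1.72 turn [-0.     -0.0007  0.0003] shift [-0.0024  0.0027  0.0033] mm 2.0 da -0.0 grip 0.0 0.5898360167288789
```

Good. Close.

```bash
python3 -m creep '[[0,0,0,-0.002,0.002,0.002,40],[0,0,0,-0.002,0.002,0.002,30],[0,0,0,-0.002,0.002,0.002,20],[0,0,0,-0.002,0.002,0.002,15],[0,0,0,-0.002,0.002,0.002,15]]' 40 >/dev/null;python3 -m creep '[[0,0,0,0,0,0,15],[0,0,0,0,0,0,15],[0,0,0,0,0,0,15],[0,0,0,0,0,0,15],[0,0,0,0,0,0,15]]'; python3 -m creep '[[0,0,0,0,0,-0.03,15],[0,0,0,0,0,-0.06,15],[0,0,0,0,0,-0.12,15],[0,0,0,0,0,-0.18,15],[0,0,0,0,0,-0.24,15]]'; python3 go.py 651.6 -122.7 100 24.5
```

```text
clock: 2.98
tool_pos: [0.3778, -0.2587, 0.0027]
tcp_rot: [[0.813, -0.582, -0.0], [-0.582, -0.813, 0.0], [-0.0, -0.0, -1.0]]
force: [0.3, 1.3, 0.2]
opening: 0.176
grip_force: 0.0
clock: 3.4
tool_pos: [0.3775, -0.2584, 0.0996]
tcp_rot: [[0.814, -0.581, -0.001], [-0.581, -0.814, 0.001], [-0.001, -0.0, -1.0]]
force: [1.2, -0.1, 0.1]
opening: 0.175
grip_force: 0.0
t 3.4 p [ 377.5 -258.4   99.6] psi -35.6 q7 -1.69 turn [-2.000e-04  4.000e-04 -5.005e-01] shift [ 0.3602 -0.6746 -0.0014] mm 306.0 da 60.1 grip 0.0 0.17529663307898732
```

The fingers closed to 15 mm on nothing, so I'll look.

```bash
python3 - <<'E'
from cell import viewer
import cv2,numpy as np
d=viewer.get_image("scene");t=viewer.get_image("top");np.savez("top1.npz",**t);np.savez("scene1.npz",**d)
a=cv2.resize(d["color"][80:230,200:300+50,::-1],(400,400));b=cv2.resize(t["color"][180:320,370:510,::-1],(400,400))
cv2.imwrite("pics/s2.png",cv2.hconcat([a,b]))
E
```

```text
(no output)
```

View pics/s2.png

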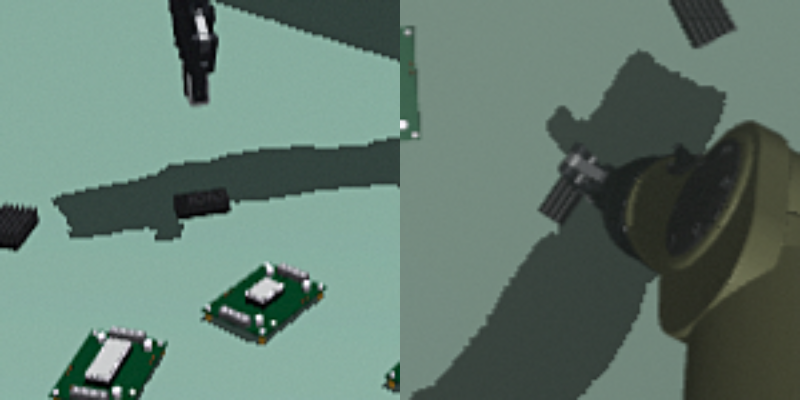

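```bash
python3 - <<'E'
from h import *
for n in("scene1","top1"):
    d=dict(np.load(n+".npz"));E=d["extrinsics"]
    for p in((.3775,-.2584,.0996),(.378,-.2593,.009),(.378,-.2593,.018)):
        c=E[:3,:3]@p+E[:3,3];print(n,p,(c[:2]/c[2]*d["fx"]+[d["cx"],d["cy"]]).round(1))
    P=pts(d);P[d["range_z"]==0]=0
    k=(np.hypot(P[...,0]-.378,P[...,1]+.259)<.06)
    q=P[k];s=q[(q[:,2]>.006)&(q[:,2]<.04)];print("sink",rect(s[:,:2]),len(s))
    g=q[q[:,2]>.07];print("grip min z",np.sort(g[:,2])[:5].round(3),g[np.argsort(g[:,2])[:5],:2].mean(0))
E
```

```text
scene1 (0.3775, -0.2584, 0.0996) [273.8 128.3]
scene1 (0.378, -0.2593, 0.009) [274.9 156. ]
scene1 (0.378, -0.2593, 0.018) [274.8 153.3]
sink [ 388.1 -251.2   63.3   59.8  -45.1] 164
grip min z [0.136 0.136 0.138 0.138 0.138] [ 0.386104  -0.2494184]
top1 (0.3775, -0.2584, 0.0996) [436.4 248.5]
top1 (0.378, -0.2593, 0.009) [428.  246.3]
top1 (0.378, -0.2593, 0.018) [428.8 246.5]
sink [ 379.7 -239.1   68.5   35.4   50.6] 117
grip min z [0.145 0.15  0.151 0.152 0.157] [ 0.38081914 -0.24318696]
```

```bash
python3 go.py 378 -259.3 3 -35.6; python3 -m creep '[[0,0,0,0,0,0.03,50],[0,0,0,0,0,0.06,50],[0,0,0,0,0,0.09,50],[0,0,0,0,0,0.09,50],[0,0,0,0,0,0.09,50]]'>/dev/null;python3 -m creep '[[0,0,0,0,0,0,45],[0,0,0,0,0,0,45],[0,0,0,0,0,0,45]]'; python3 - <<'E'
from cell import viewer,monitor
from h import *
print(monitor.read_state()["tool_pos"])
d=viewer.get_image("scene");np.savez("scene2.npz",**d)
print(monitor.read_state()["tool_pos"])
P=pts(d);P[d["range_z"]==0]=0
k=(np.hypot(P[...,0]-.378,P[...,1]+.259)<.06)
q=P[k];g=q[q[:,2]>.035];i=np.argsort(g[:,2])[:10];print(g[i].round(3))
cv2.imwrite("pics/s3.png",cv2.resize(d["color"][90:170,220:330,::-1],(770,560),interpolation=0))
E
```

```text
t 3.5 p [ 379.7 -259.9  101.8] psi -35.6 q7 -1.69 turn [-0.0002 -0.0029  0.0003] shift [-0.0058  0.0013  0.247 ] mm 99.0 da -0.0 grip 0.0 0.17403279537743055
clock: 4.17
tool_pos: [0.3781, -0.2589, 0.0632]
tcp_rot: [[0.813, -0.582, 0.001], [-0.582, -0.813, -0.001], [0.001, -0.0, -1.0]]
force: [0.1, -0.5, -0.1]
opening: 0.526
grip_force: 0.0
[ 0.37813459 -0.25894065  0.06316557]
[ 0.37810215 -0.25888103  0.06313019]
[[ 0.39  -0.238  0.1  ]
 [ 0.385 -0.236  0.102]
 [ 0.368 -0.282  0.102]
 [ 0.391 -0.234  0.102]
 [ 0.395 -0.237  0.102]
 [ 0.367 -0.279  0.102]
 [ 0.386 -0.231  0.104]
 [ 0.373 -0.281  0.104]
 [ 0.404 -0.237  0.106]
 [ 0.365 -0.284  0.106]]
```

View pics/s3.png

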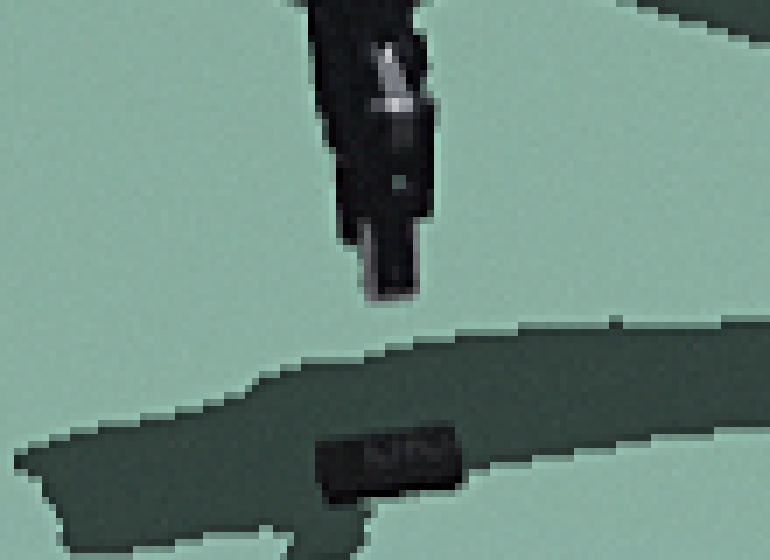

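The image shows the fingertips at about (390,295) in the crop, well above the sink at (390,465). Depth puts the tips at z≈0.100, while the state reports 0.063. The true tip is therefore about 35 mm higher than reported, and I'll correct for that while watching the force.

```bash
python3 -m creep '[[0,0,0,0,0,0.04,45],[0,0,0,0,0,0.09,45],[0,0,0,0,0,0.14,45],[0,0,0,0,0,0.17,45],[0,0,0,0,0,0.2,45]]'>/dev/null;python3 -m creep '[[0,0,0,0,0,0.01,45],[0,0,0,0,0,0.02,45],[0,0,0,0,0,0.02,45],[0,0,0,0,0,0.02,45],[0,0,0,0,0,0.02,45]]'; python3 - <<'E'
from cell import viewer
from h import *
d=viewer.get_image("scene");P=pts(d)
cv2.imwrite("pics/s4.png",cv2.resize(d["color"][110:190,220:330,::-1],(770,560),interpolation=0))
E
```

```text
clock: 5.05
tool_pos: [0.3782, -0.259, -0.0247]
tcp_rot: [[0.813, -0.582, 0.001], [-0.582, -0.813, -0.001], [0.001, -0.0, -1.0]]
force: [0.1, 1.0, 0.9]
opening: 0.525
grip_force: 0.0
```

View pics/s4.png

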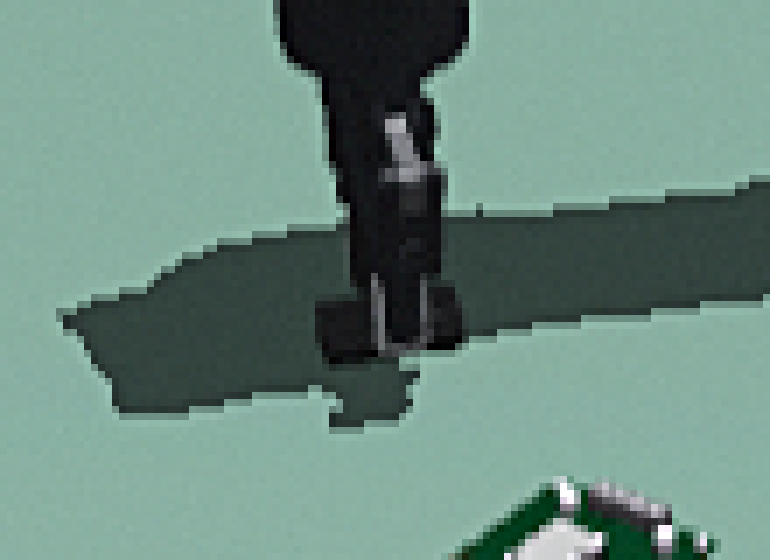

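The fingers straddle the sink at (395,330) in the crop, with the tips just above the bench. I'll go down 5 mm more and close.

```bash
python3 -m creep '[[0,0,0,0,0,0.012,45],[0,0,0,0,0,0.012,36],[0,0,0,0,0,0.012,28],[0,0,0,0,0,0.012,15],[0,0,0,0,0,0.012,15]]' 40 ;python3 -m creep '[[0,0,0,0,0,0,15],[0,0,0,0,0,0,15],[0,0,0,0,0,0,15],[0,0,0,0,0,0,15],[0,0,0,0,0,0,15]]'
```

```text
clock: 5.52
tool_pos: [0.3778, -0.2587, -0.03]
tcp_rot: [[0.814, -0.582, 0.0], [-0.582, -0.814, -0.0], [0.0, 0.0, -1.0]]
force: [-0.8, 0.5, 2.3]
opening: 0.259
grip_force: 39.4
clock: 5.93
tool_pos: [0.3778, -0.2587, -0.03]
tcp_rot: [[0.814, -0.582, -0.0], [-0.582, -0.814, -0.0], [-0.0, 0.0, -1.0]]
force: [-0.1, 0.1, 5.2]
opening: 0.257
grip_force: 39.8
```

```bash
python3 -m creep '[[0,0,0,0,0,-0.03,15],[0,0,0,0,0,-0.08,15],[0,0,0,0,0,-0.14,15],[0,0,0,0,0,-0.19,15],[0,0,0,0,0,-0.22,15]]'; python3 go.py 651.6 -122.7 60 24.5
```

```text
clock: 6.35
tool_pos: [0.3784, -0.2591, 0.0596]
tcp_rot: [[0.813, -0.582, 0.002], [-0.582, -0.813, -0.001], [0.002, -0.0, -1.0]]
force: [-0.0, -0.1, -0.2]
opening: 0.256
grip_force: 39.3
t 6.35 p [ 378.4 -259.1   59.6] psi -35.6 q7 -1.71 turn [ 4.000e-04 -9.000e-04 -5.005e-01] shift [ 3.573e-01 -6.745e-01 -3.000e-04] mm 305.0 da 60.1 grip 39.259405732154846 0.25562123338069975
```

```bash
python3 -m creep '[[0,0,-0.04,0.03,-0.055,0,15],[0,0,-0.09,0.065,-0.12,0,15],[0,0,-0.14,0.1,-0.19,0,15],[0,0,-0.19,0.14,-0.26,0,15],[0,0,-0.24,0.175,-0.33,0,15]]' >/dev/null; python3 go.py 651.6 -122.7 60 24.5
```

```text
t 6.7667 p [ 512.9 -191.4   57.8] psi -6.5 q7 -1.54 turn [ 1.000e-04 -1.000e-04 -2.582e-01] shift [ 0.3251 -0.2099 -0.0055] mm 155.0 da 31.0 grip 39.280335903167725 0.2551166017273953
```

```bash
python3 -m creep '[[0,0,-0.05,0.065,-0.042,0,15],[0,0,-0.1,0.13,-0.084,0,15],[0,0,-0.16,0.2,-0.13,0,15],[0,0,-0.21,0.27,-0.175,0,15],[0,0,-0.258,0.325,-0.21,0,15]]' >/dev/null;python3 -m creep '[[0,0,0,0,0,0.03,15],[0,0,0,0,0,0.06,15],[0,0,0,0,0,0.07,15],[0,0,0,0,0,0.07,15],[0,0,0,0,0,0.07,15]]' >/dev/null; python3 go.py 651.6 -122.7 -5.5 24.5;  python3 - <<'E'
from cell import viewer
from h import *
d=viewer.get_image("scene")
cv2.imwrite("pics/s5.png",cv2.resize(d["color"][150:250,190:330,::-1],(784,560),interpolation=0))
E
```

```text
t 7.6 p [ 649.2 -125.1   29.4] psi 24.1 q7 -1.26 turn [-0.0001  0.0009 -0.0034] shift [ 0.008  -0.003   0.0873] mm 35.0 da 0.4 grip 39.26161050796509 0.2573841575214664
```

View pics/s5.png

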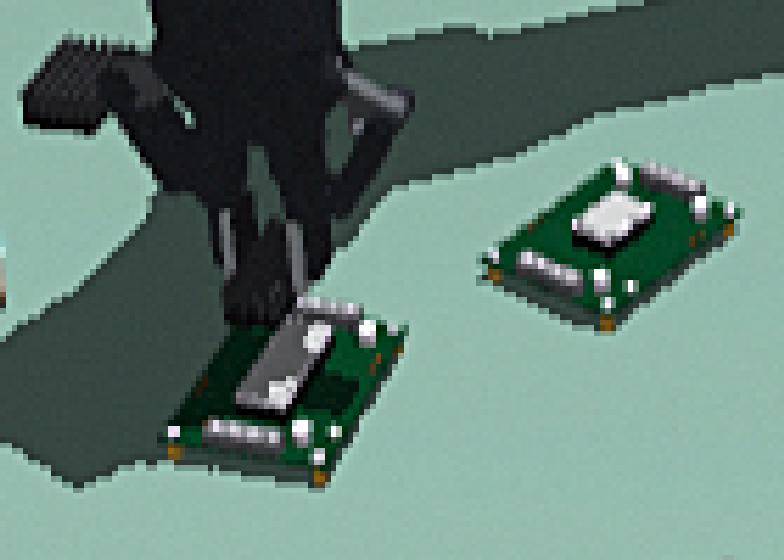

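The sink is held square above the pad, with its near end at (258,300) in the crop and the pad at (285,370), but it looks slightly high and back. I'll correct the shift and measure the sink by depth.

```bash
python3 -m creep '[[0,0,-0.003,0.008,-0.003,0,15],[0,0,-0.003,0.008,-0.003,0,15],[0,0,-0.003,0.008,-0.003,0,15]]' >/dev/null; cat > held.py <<'E'
import sys
from cell import viewer,monitor
from h import *
x,y,r,lo,hi=[float(v)/1000 for v in sys.argv[1:6]]
print(np.round(monitor.read_state()["tool_pos"],4))
for n in("scene","top"):
    d=viewer.get_image(n);P=pts(d);P[d["range_z"]==0]=0
    q=P[(np.hypot(P[...,0]-x,P[...,1]-y)<r)&(P[...,2]>lo)&(P[...,2]<hi)&(d["color"].max(2)<90)]
    if len(q)>5: print(n,len(q),rect(q[:,:2]),"z",np.percentile(q[:,2],[0,2,10,50,90,100]).round(3),"xmax,ymin",q[:,0].max().round(3),q[:,1].min().round(3),"lowest",q[np.argsort(q[:,2])[:6]].mean(0).round(3))
    np.savez(n+"h.npz",**d)
E
python3 held.py 651.6 -122.7 45 35 85
```

```text
[ 0.6534 -0.1214  0.0305]
scene 221 [ 659.  -120.8   51.9   47.    -3.2] z [0.061 0.062 0.066 0.076 0.08  0.085] xmax,ymin 0.685 -0.143 lowest [ 0.674 -0.112  0.061]
top 64 [ 632.9 -123.4   36.8   19.9  -72.5] z [0.06  0.063 0.064 0.071 0.079 0.082] xmax,ymin 0.642 -0.143 lowest [ 0.633 -0.131  0.063]
```

Depth confirms it: the sink's underside is at about 60 mm and its near end is within a few mm of where it should be. I'll lower it now.

```bash
python3 -m creep '[[0,0,0,-0.002,0,0.03,15],[0,0,0,-0.002,0,0.06,15],[0,0,0,-0.002,0,0.075,15],[0,0,0,-0.002,0,0.08,15],[0,0,0,-0.002,0,0.084,15]]' >/dev/null;python3 -m creep '[[0,0,0,0,0,0.003,15],[0,0,0,0,0,0.006,15],[0,0,0,0,0,0.006,15]]'; python3 go.py 651.6 -122.7 -6 24.5
```

```text
clock: 8.67
tool_pos: [0.6525, -0.1218, -0.0058]
tcp_rot: [[0.91, 0.416, 0.001], [0.416, -0.91, -0.0], [0.001, 0.0, -1.0]]
force: [-1.1, 0.4, -1.2]
opening: 0.254
grip_force: 39.3
t 8.6667 p [ 652.5 -121.8   -5.8] psi 24.6 q7 -1.27 turn [ 0.0001 -0.0003  0.0005] shift [-0.003   0.0011  0.0006] mm 1.0 da -0.1 grip 39.26715910434723 0.25373418476603304
```

```bash
python3 -m creep '[[0,0,0,-0.002,0,0.003,15],[0,0,0,-0.002,0,0.004,15],[0,0,0,-0.002,0,0.004,15]]'; python3 -m creep '[[0,0,0,0,0,0,26],[0,0,0,0,0,0,32],[0,0,0,0,0,0,38],[0,0,0,0,0,0,45],[0,0,0,0,0,0,45]]';python3 -m creep '[[0,0,0,0,0,0,50],[0,0,0,0,0,-0.05,50],[0,0,0,0,0,-0.1,50],[0,0,0,0,0,-0.16,50],[0,0,0,0,0,-0.2,50]]'>/dev/null; python3 held.py 651.6 -122.7 45 28 50;python3 go.py 541.4 -384 55 25
```

```text
clock: 8.92
tool_pos: [0.6526, -0.1218, -0.0059]
tcp_rot: [[0.909, 0.416, 0.003], [0.416, -0.909, -0.0], [0.002, 0.001, -1.0]]
force: [-1.6, 1.3, 9.5]
opening: 0.259
grip_force: 40.4
clock: 9.33
tool_pos: [0.6514, -0.1223, -0.0079]
tcp_rot: [[0.91, 0.416, -0.0], [0.416, -0.91, 0.0], [-0.0, -0.0, -1.0]]
force: [-0.3, -0.0, -0.3]
opening: 0.528
grip_force: 0.0
[ 0.6521 -0.1221  0.0742]
scene 215 [ 653.1 -120.4   62.4   25.7   25.2] z [0.028 0.028 0.031 0.039 0.043 0.047] xmax,ymin 0.685 -0.143 lowest [ 0.671 -0.112  0.028]
top 104 [ 639.7 -127.4   29.6   23.3   23.9] z [0.028 0.028 0.029 0.036 0.044 0.046] xmax,ymin 0.657 -0.143 lowest [ 0.643 -0.126  0.029]
t 9.85 p [ 653.6 -122.3   75.5] psi 24.6 q7 -1.23 turn [ 0.0014 -0.0022 -0.0037] shift [-0.5272  0.4785  0.0502] mm 285.0 da 0.4 grip 0.0 0.5815966323145861
```

The eighth is seated at (653,-120), angle 25°. Next is the quarter sink.

```bash
python3 -m creep '[[0,0,0,-0.06,0.055,0,62],[0,0,0,-0.13,0.12,0,62],[0,0,0,-0.19,0.175,0,62],[0,0,0,-0.26,0.235,0,62],[0,0,0,-0.32,0.29,0,62]]'>/dev/null; python3 -m creep '[[0,0,0,-0.06,0.055,0,62],[0,0,0,-0.12,0.11,0,62],[0,0,0,-0.18,0.165,0,62],[0,0,0,-0.207,0.189,0.03,62],[0,0,0,-0.207,0.189,0.06,62]]'>/dev/null; python3 -m creep '[[0,0,0,0,0,0.03,62],[0,0,0,0,0,0.06,62],[0,0,0,0,0,0.06,62],[0,0,0,0,0,0.06,62]]'; python3 go.py 541.4 -384 -32 25
```

```text
clock: 11.02
tool_pos: [0.5399, -0.3816, 0.023]
tcp_rot: [[0.908, 0.418, -0.001], [0.418, -0.908, 0.002], [-0.0, -0.003, -1.0]]
force: [-0.3, -0.2, 0.3]
opening: 0.723
grip_force: 0.0
t 11.0167 p [ 539.9 -381.6   23. ] psi 24.7 q7 -0.84 turn [-0.0013  0.0002 -0.0023] shift [0.001  0.0075 0.1375] mm 55.0 da 0.3 grip 0.0 0.7233062761016993
```

```bash
python3 -m creep '[[0,0,-0.002,0.001,0.007,0.04,62],[0,0,-0.002,0.001,0.007,0.08,62],[0,0,-0.002,0.001,0.007,0.11,62],[0,0,-0.002,0.001,0.007,0.13,62],[0,0,-0.002,0.001,0.007,0.135,62]]'>/dev/null; python3 -m creep '[[0,0,0,0,0,0,62],[0,0,0,0,0,0,62]]'; python3 -m creep '[[0,0,0,0,0,0,50],[0,0,0,0,0,0,40],[0,0,0,0,0,0,29],[0,0,0,0,0,0,29],[0,0,0,0,0,0,29]]';  python3 -m creep '[[0,0,0,0,0,0,29],[0,0,0,0,0,0,29],[0,0,0,0,0,0,29]]'; python3 go.py 541.4 -384 -32 25
```

```text
clock: 11.6
tool_pos: [0.5415, -0.3865, -0.0291]
tcp_rot: [[0.908, 0.42, 0.001], [0.42, -0.908, -0.0], [0.001, 0.001, -1.0]]
force: [0.3, 0.1, 0.1]
opening: 0.727
grip_force: 0.0
clock: 12.02
tool_pos: [0.5415, -0.3868, -0.0287]
tcp_rot: [[0.908, 0.419, 0.001], [0.419, -0.908, -0.001], [0.001, 0.001, -1.0]]
force: [-1.2, -0.6, 6.2]
opening: 0.423
grip_force: 41.6
clock: 12.27
tool_pos: [0.5415, -0.3869, -0.0287]
tcp_rot: [[0.908, 0.419, 0.001], [0.419, -0.908, -0.001], [0.001, 0.001, -1.0]]
force: [0.7, 1.4, 5.5]
opening: 0.418
grip_force: 41.6
t 12.2667 p [ 541.5 -386.9  -28.7] psi 24.8 q7 -0.86 turn [ 0.0007 -0.0004 -0.0017] shift [ 0.0027 -0.0066  0.0082] mm 4.0 da 0.2 grip 41.56293332576752 0.4184935403799254
```

```bash
python3 -m creep '[[0,0,0,0,0,-0.03,29],[0,0,0,0,0,-0.08,29],[0,0,0,0,0,-0.14,29],[0,0,0,0,0,-0.19,29],[0,0,0,0,0,-0.22,29]]'; python3 go.py 671 139.8 60 22.7
```

```text
clock: 12.68
tool_pos: [0.5418, -0.3868, 0.0613]
tcp_rot: [[0.908, 0.419, 0.002], [0.419, -0.908, -0.001], [0.002, 0.002, -1.0]]
force: [0.1, -0.4, -0.3]
opening: 0.421
grip_force: 40.9
t 12.6833 p [ 541.8 -386.8   61.3] psi 24.8 q7 -0.81 turn [ 0.0011 -0.0008  0.0175] shift [ 0.8454 -1.0597  0.0021] mm 542.0 da -2.1 grip 40.89178204536438 0.42062593604026793
```

```bash
python3 -m creep '[[0,0,0.004,0.04,-0.05,0,29],[0,0,0.008,0.09,-0.11,0,29],[0,0,0.012,0.135,-0.17,0,29],[0,0,0.015,0.185,-0.23,0,29],[0,0,0.0175,0.235,-0.295,0,29]]'>/dev/null;  python3 -m creep '[[0,0,0,0.047,-0.059,0,29],[0,0,0,0.094,-0.118,0,29],[0,0,0,0.141,-0.177,0,29],[0,0,0,0.188,-0.236,0,29],[0,0,0,0.235,-0.295,0,29]]'>/dev/null;  python3 -m creep '[[0,0,0,0.047,-0.059,0,29],[0,0,0,0.094,-0.118,0,29],[0,0,0,0.141,-0.177,0,29],[0,0,0,0.188,-0.236,0,29],[0,0,0,0.235,-0.295,0,29]]'>/dev/null; python3 go.py 671 139.8 60 22.7
```

```text
t 13.9333 p [659.   51.7  58.3] psi 22.7 q7 -1.52 turn [-0.0001  0.0003 -0.    ] shift [ 0.1126 -0.1915 -0.0042] mm 89.0 da 0.0 grip 40.91170907020569 0.42246545150628106
```

```bash
python3 -m creep '[[0,0,0,0.04,-0.06,0,29],[0,0,0,0.075,-0.12,0,29],[0,0,0,0.1,-0.17,0,29],[0,0,0,0.112,-0.191,0.02,29],[0,0,0,0.112,-0.191,0.05,29]]'>/dev/null;  python3 -m creep '[[0,0,0,0,0,0.02,29],[0,0,0,0,0,0.03,29],[0,0,0,0,0,0.03,29],[0,0,0,0,0,0.03,29]]'>/dev/null; python3 go.py 671 139.8 -4.7 22.7; python3 held.py 671 140 45 35 85
```

```text
t 14.6833 p [670.9 135.8  25.7] psi 22.6 q7 -1.65 turn [ 0.0003  0.0007 -0.0012] shift [ 0.0042 -0.0092  0.0759] mm 31.0 da 0.1 grip 40.89755415916443 0.41854671690647194
[0.6709 0.1358 0.0257]
scene 454 [675.6 137.8  60.6  57.7  -2.3] z [0.055 0.056 0.06  0.07  0.077 0.085] xmax,ymin 0.706 0.108 lowest [0.691 0.154 0.055]
```

```bash
python3 -m creep '[[0,0,0,0.003,-0.008,0.03,29],[0,0,0,0.003,-0.008,0.05,29],[0,0,0,0.003,-0.008,0.065,29],[0,0,0,0.003,-0.008,0.072,29],[0,0,0,0.003,-0.008,0.076,29]]' >/dev/null;python3 -m creep '[[0,0,0,0,0,0,29],[0,0,0,0,0,0.002,29],[0,0,0,0,0,0.002,29]]'; python3 go.py 671 139.8 -4.7 22.7
```

```text
clock: 15.45
tool_pos: [0.6711, 0.1416, -0.0047]
tcp_rot: [[0.923, 0.386, 0.001], [0.386, -0.923, 0.0], [0.001, 0.0, -1.0]]
force: [-0.3, 0.2, -0.0]
opening: 0.423
grip_force: 41.1
t 15.45 p [671.1 141.6  -4.7] psi 22.7 q7 -1.66 turn [ 0.     -0.0003  0.    ] shift [-0.002   0.0042  0.0001] mm 2.0 da -0.0 grip 41.06246531009674 0.4226254915366738
```

```bash
python3 -m creep '[[0,0,0,-0.001,0.003,0.002,29],[0,0,0,-0.001,0.003,0.003,29],[0,0,0,-0.001,0.003,0.003,29]]'; python3 -m creep '[[0,0,0,0,0,0,42],[0,0,0,0,0,0,48],[0,0,0,0,0,0,54],[0,0,0,0,0,0,60],[0,0,0,0,0,0,60]]';python3 -m creep '[[0,0,0,0,0,0,60],[0,0,0,0,0,-0.05,60],[0,0,0,0,0,-0.1,60],[0,0,0,0,0,-0.16,60],[0,0,0,0,0,-0.2,70]]'>/dev/null; python3 held.py 671 140 45 28 50;python3 go.py 533.7 399.5 60 10
```

```text
clock: 15.7
tool_pos: [0.6711, 0.1417, -0.0047]
tcp_rot: [[0.922, 0.386, 0.001], [0.386, -0.922, 0.002], [0.002, -0.001, -1.0]]
force: [-2.7, 1.1, 8.5]
opening: 0.422
grip_force: 41.9
clock: 16.12
tool_pos: [0.671, 0.1401, -0.0063]
tcp_rot: [[0.923, 0.386, -0.0], [0.386, -0.923, -0.0], [-0.0, 0.0, -1.0]]
force: [-1.0, -0.1, 0.1]
opening: 0.704
grip_force: 0.0
[0.6715 0.1406 0.0758]
scene 408 [672.4 142.6  61.2  38.6  22. ] z [0.028 0.028 0.03  0.039 0.045 0.049] xmax,ymin 0.706 0.115 lowest [0.683 0.151 0.028]
t 16.6333 p [673.  141.   77.3] psi 22.7 q7 -1.63 turn [ 1.000e-04 -2.800e-03  1.057e-01] shift [-0.0723 -0.7307  0.0424] mm 294.0 da -12.7 grip 0.0 0.8221361905056352
```

Quarter is seated at (672,142), 22°. Next is the half sink.

```bash
python3 -m creep '[[0,0,0.015,-0.01,-0.08,0,85],[0,0,0.03,-0.02,-0.16,0,85],[0,0,0.045,-0.03,-0.24,0,85],[0,0,0.06,-0.037,-0.32,0,85],[0,0,0.07,-0.045,-0.4,0,85]]'>/dev/null; python3 go.py 533.7 399.5 40 10
```

```text
t 17.05 p [591.4 281.8  73. ] psi 14.2 q7 -2.0 turn [0.0001 0.0005 0.0349] shift [-0.0675 -0.3207  0.0824] mm 135.0 da -4.2 grip 0.0 0.9934693638867667
```

```bash
python3 -m creep '[[0,0,0.01,-0.015,-0.08,0,85],[0,0,0.02,-0.03,-0.16,0,85],[0,0,0.035,-0.05,-0.24,0,85],[0,0,0.035,-0.067,-0.32,0.03,85],[0,0,0.035,-0.067,-0.32,0.08,85]]'>/dev/null;python3 -m creep '[[0,0,0,0,0,0.03,85],[0,0,0,0,0,0.04,85],[0,0,0,0,0,0.04,85],[0,0,0,0,0,0.04,85]]'>/dev/null; python3 go.py 533.7 399.5 -30 10
```

```text
t 17.8 p [536.1 396.8  25.8] psi 10.0 q7 -2.26 turn [ 0.0005  0.     -0.0002] shift [-0.0047 -0.0078  0.1395] mm 56.0 da 0.0 grip 0.0 0.9991922078414389
```

```bash
python3 -m creep '[[0,0,0,-0.004,-0.007,0.04,85],[0,0,0,-0.004,-0.007,0.08,85],[0,0,0,-0.004,-0.007,0.11,85],[0,0,0,-0.004,-0.007,0.13,85],[0,0,0,-0.004,-0.007,0.139,85]]'>/dev/null; python3 -m creep '[[0,0,0,0,0,0,85],[0,0,0,0,0,0,85]]'; python3 -m creep '[[0,0,0,0,0,0,75],[0,0,0,0,0,0,65],[0,0,0,0,0,0,50],[0,0,0,0,0,0,50],[0,0,0,0,0,0,50]]';  python3 -m creep '[[0,0,0,0,0,0,50],[0,0,0,0,0,0,50],[0,0,0,0,0,0,50]]' 50; python3 go.py 533.7 399.5 -30 10
```

```text
clock: 18.38
tool_pos: [0.5334, 0.4009, -0.0292]
tcp_rot: [[0.985, 0.175, 0.001], [0.175, -0.985, 0.0], [0.001, -0.0, -1.0]]
force: [-0.7, 0.2, 0.3]
opening: 0.995
grip_force: 0.0
clock: 18.8
tool_pos: [0.5334, 0.4013, -0.0288]
tcp_rot: [[0.984, 0.175, 0.001], [0.175, -0.984, 0.001], [0.001, -0.001, -1.0]]
force: [0.4, -0.4, 5.8]
opening: 0.662
grip_force: 43.9
clock: 19.05
tool_pos: [0.5334, 0.4013, -0.0287]
tcp_rot: [[0.984, 0.175, 0.001], [0.175, -0.985, 0.001], [0.001, -0.001, -1.0]]
force: [-1.0, -0.4, 5.8]
opening: 0.661
grip_force: 52.1
t 19.05 p [533.4 401.3 -28.7] psi 10.1 q7 -2.28 turn [-0.0003 -0.0006  0.0008] shift [-0.0001  0.0045  0.0033] mm 2.0 da -0.1 grip 52.09549605846405 0.6613526391416729
```

```bash
python3 -m creep '[[0,0,0,0,0,-0.03,50],[0,0,0,0,0,-0.08,50],[0,0,0,0,0,-0.14,50],[0,0,0,0,0,-0.19,50],[0,0,0,0,0,-0.22,50]]'; python3 go.py 449 116.4 60 3
```

```text
clock: 19.47
tool_pos: [0.5336, 0.4015, 0.0613]
tcp_rot: [[0.985, 0.175, 0.002], [0.175, -0.985, 0.002], [0.002, -0.001, -1.0]]
force: [0.2, 0.3, -1.0]
opening: 0.665
grip_force: 54.1
t 19.4667 p [533.6 401.5  61.3] psi 10.1 q7 -2.25 turn [-0.0008 -0.0011  0.0592] shift [-0.3333  0.6646  0.0014] mm 297.0 da -7.1 grip 54.149580001831055 0.6653015503326797
```

```bash
python3 -m creep '[[0,0,0.006,-0.03,0.06,0,50],[0,0,0.012,-0.065,0.13,0,50],[0,0,0.018,-0.1,0.2,0,50],[0,0,0.024,-0.135,0.27,0,50],[0,0,0.03,-0.17,0.34,0,50]]'>/dev/null; python3 go.py 449 116.4 60 3
```

```text
t 19.8833 p [489.  253.5  58.4] psi 6.5 q7 -2.17 turn [0.0001 0.0001 0.0289] shift [-0.138   0.3293 -0.004 ] mm 143.0 da -3.5 grip 54.184595346450806 0.6622814355332521
```

```bash
python3 -m creep '[[0,0,0.008,-0.03,0.07,0,50],[0,0,0.015,-0.06,0.145,0,50],[0,0,0.02,-0.09,0.215,0,50],[0,0,0.029,-0.12,0.28,0,50],[0,0,0.029,-0.138,0.327,0.01,50]]'>/dev/null;python3 -m creep '[[0,0,0,0,0,0.03,50],[0,0,0,0,0,0.06,50],[0,0,0,0,0,0.065,50],[0,0,0,0,0,0.065,50]]'>/dev/null; python3 go.py 449 116.4 -4.7 3; python3 held.py 449 116.4 55 35 90
```

```text
t 20.6333 p [449.3 118.7  27.9] psi 3.0 q7 -2.05 turn [0.0001 0.0007 0.0002] shift [-0.0008  0.0056  0.0816] mm 33.0 da -0.0 grip 54.153286814689636 0.6589604646058833
[0.4493 0.1187 0.0279]
scene 560 [456.7 119.2  77.2  70.6  63.4] z [0.056 0.058 0.062 0.077 0.083 0.09 ] xmax,ymin 0.484 0.077 lowest [0.465 0.146 0.057]
top 15 [475.7  93.6  12.2   6.5  18.5] z [0.059 0.059 0.06  0.068 0.082 0.085] xmax,ymin 0.482 0.091 lowest [0.478 0.094 0.062]
```

```bash
python3 -m creep '[[0,0,0,-0.001,0.005,0.03,50],[0,0,0,-0.001,0.005,0.055,50],[0,0,0,-0.001,0.005,0.07,50],[0,0,0,-0.001,0.005,0.077,50],[0,0,0,-0.001,0.005,0.082,50]]' >/dev/null;python3 -m creep '[[0,0,0,0,0,0,50],[0,0,0,0,0,0.002,50],[0,0,0,0,0,0.002,50]]'; python3 go.py 449 116.4 -4.7 3
```

```text
clock: 21.4
tool_pos: [0.4498, 0.117, -0.0048]
tcp_rot: [[0.999, 0.053, 0.001], [0.053, -0.999, 0.0], [0.001, -0.0, -1.0]]
force: [-0.6, 0.9, 1.9]
opening: 0.664
grip_force: 54.4
t 21.4 p [449.8 117.   -4.8] psi 3.0 q7 -2.07 turn [-0.0001 -0.0004  0.0002] shift [-0.002   0.0014 -0.0002] mm 1.0 da -0.0 grip 54.424227476119995 0.6644028962217334
```

```bash
python3 -m creep '[[0,0,0,-0.001,0.001,0.002,50],[0,0,0,-0.001,0.001,0.002,50]]'; python3 -m creep '[[0,0,0,0,0,0,62],[0,0,0,0,0,0,68],[0,0,0,0,0,0,74],[0,0,0,0,0,0,82],[0,0,0,0,0,0,85]]';python3 -m creep '[[0,0,0,0,0,0,85],[0,0,0,0,0,-0.05,85],[0,0,0,0,0,-0.1,85],[0,0,0,0,0,-0.16,85],[0,0,0,0,0,-0.2,80]]'>/dev/null; python3 held.py 449 116.4 55 28 55;python3 go.py 400.3 272 70 -27.3
```

```text
clock: 21.57
tool_pos: [0.4498, 0.117, -0.0048]
tcp_rot: [[0.999, 0.053, 0.002], [0.053, -0.999, 0.001], [0.002, -0.001, -1.0]]
force: [-2.5, 0.5, 13.3]
opening: 0.668
grip_force: 55.7
clock: 21.98
tool_pos: [0.4491, 0.1163, -0.0062]
tcp_rot: [[0.999, 0.053, -0.0], [0.053, -0.999, -0.0], [-0.0, 0.0, -1.0]]
force: [0.1, 0.6, 0.4]
opening: 0.998
grip_force: 0.0
[0.4494 0.1165 0.0754]
scene 532 [450.7 118.6  66.   59.6   2.6] z [0.028 0.029 0.032 0.045 0.049 0.053] xmax,ymin 0.485 0.088 lowest [0.472 0.13  0.029]
top 20 [457.7  89.1  54.2  12.6  18.3] z [0.029 0.029 0.031 0.036 0.048 0.05 ] xmax,ymin 0.482 0.087 lowest [0.471 0.097 0.031]
t 22.5 p [450.7 116.8  76.1] psi 3.0 q7 -2.01 turn [-0.001  -0.002   0.2525] shift [-0.1057 -0.394   0.0152] mm 163.0 da -30.3 grip 0.0 0.9367004977169723
```

The half is seated at (450,118), 2.6°. For the sixteenth, joint 7 would run close to its limit, so I'll take the grasp turned a half turn.

```bash
python3 -m creep '[[0,0,-0.055,0,0,0,50],[0,0,-0.11,0,0,0,50],[0,0,-0.165,0,0,0,50],[0,0,-0.22,0,0,0,50],[0,0,-0.275,0,0,0,50]]'>/dev/null;  python3 -m creep '[[0,0,-0.055,0,0,0,50],[0,0,-0.11,0,0,0,50],[0,0,-0.165,0,0,0,50],[0,0,-0.22,0,0,0,50],[0,0,-0.275,0,0,0,50]]'>/dev/null;  python3 -m creep '[[0,0,-0.055,0,0,0,50],[0,0,-0.11,0,0,0,50],[0,0,-0.165,0,0,0,50],[0,0,-0.22,0,0,0,50],[0,0,-0.275,0,0,0,50]]'>/dev/null; python3 go.py 400.3 272 40 152.7
```

```text
t 23.75 p [448.6 116.3  73. ] psi 102.3 q7 -0.64 turn [-0.0005 -0.0006 -0.4196] shift [ 0.406  -0.0346  0.0827] mm 166.0 da 50.4 grip 0.0 0.5849814411974694
```

```bash
python3 -m creep '[[0,0,-0.05,0.05,-0.004,0,45],[0,0,-0.1,0.1,-0.008,0,45],[0,0,-0.15,0.15,-0.012,0,45],[0,0,-0.2,0.2,-0.017,0,45],[0,0,-0.25,0.25,-0.021,0,45]]'>/dev/null; python3 go.py 400.3 272 40 152.7
```

```text
t 24.1667 p [419.2 213.   73. ] psi 132.3 q7 -0.43 turn [-0.0004 -0.0006 -0.17  ] shift [0.1408 0.0644 0.0825] mm 70.0 da 20.4 grip 0.0 0.5265575005507819
```

```bash
python3 -m creep '[[0,0,-0.05,0.045,0.02,0,45],[0,0,-0.1,0.09,0.04,0,45],[0,0,-0.14,0.125,0.055,0,45],[0,0,-0.17,0.14,0.064,0.02,45],[0,0,-0.17,0.14,0.064,0.05,45]]'>/dev/null; python3 -m creep '[[0,0,0,0,0,0.02,45],[0,0,0,0,0,0.03,45],[0,0,0,0,0,0.03,45],[0,0,0,0,0,0.03,45]]'; python3 go.py 400.3 272 -30 152.7; python3 - <<'E'
from cell import viewer
from h import *
d=viewer.get_image("scene");np.savez("s6.npz",**d)
cv2.imwrite("pics/s6.png",cv2.resize(d["color"][170:270,380:520,::-1],(784,560),interpolation=0))
E
```

```text
clock: 24.92
tool_pos: [0.4016, 0.2704, 0.0415]
tcp_rot: [[-0.886, 0.464, -0.001], [0.464, 0.886, -0.001], [0.0, -0.001, -1.0]]
force: [0.3, -0.3, 0.9]
opening: 0.529
grip_force: 0.0
t 24.9167 p [401.6 270.4  41.5] psi 152.3 q7 -0.32 turn [-0.0005 -0.0002 -0.0031] shift [0.0047 0.0024 0.1787] mm 72.0 da 0.4 grip 0.0 0.5291272974422736
```

View pics/s6.png

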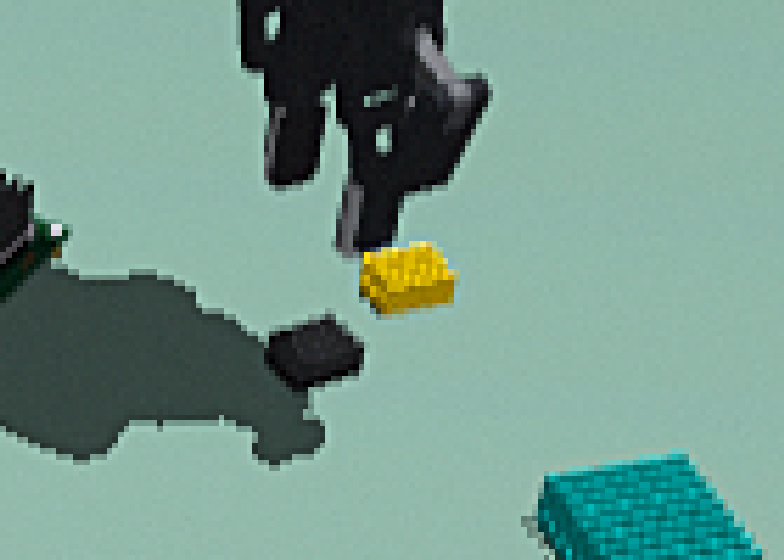

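The fingertips, at (290,185) and (360,250) in the crop, straddle the small black sink at (315,350) and clear the yellow one. I'll descend and grip.

```bash
python3 -m creep '[[0,0,-0.003,0.004,0.002,0.05,45],[0,0,-0.003,0.004,0.002,0.1,45],[0,0,-0.003,0.004,0.002,0.14,45],[0,0,-0.003,0.004,0.002,0.17,45],[0,0,-0.003,0.004,0.002,0.178,45]]'>/dev/null; python3 -m creep '[[0,0,0,0,0,0,45],[0,0,0,0,0,0,45]]'; python3 -m creep '[[0,0,0,0,0,0,36],[0,0,0,0,0,0,28],[0,0,0,0,0,0,15],[0,0,0,0,0,0,15],[0,0,0,0,0,0,15]]' 40;  python3 -m creep '[[0,0,0,0,0,0,15],[0,0,0,0,0,0,15],[0,0,0,0,0,0,15]]'; python3 go.py 400.3 272 -30 152.7
```

```text
clock: 25.55
tool_pos: [0.4009, 0.2729, -0.0287]
tcp_rot: [[-0.889, 0.458, 0.001], [0.458, 0.889, 0.001], [-0.0, 0.001, -1.0]]
force: [-0.1, -0.4, 0.1]
opening: 0.526
grip_force: 0.0
clock: 25.97
tool_pos: [0.4011, 0.2729, -0.0284]
tcp_rot: [[-0.889, 0.458, 0.002], [0.458, 0.889, 0.001], [-0.001, 0.001, -1.0]]
force: [-0.4, -1.2, 5.9]
opening: 0.253
grip_force: 39.2
clock: 26.22
tool_pos: [0.4011, 0.2729, -0.0284]
tcp_rot: [[-0.889, 0.458, 0.002], [0.458, 0.889, 0.001], [-0.001, 0.001, -1.0]]
force: [-0.7, -0.5, 6.8]
opening: 0.254
grip_force: 39.2
t 26.2167 p [401.1 272.9 -28.4] psi 152.8 q7 -0.46 turn [0.0006 0.0005 0.0006] shift [ 0.0007 -0.0029  0.004 ] mm 2.0 da -0.1 grip 39.21610951423645 0.2539642417949482
```

```bash
python3 -m creep '[[0,0,0,0,0,-0.03,15],[0,0,0,0,0,-0.08,15],[0,0,0,0,0,-0.14,15],[0,0,0,0,0,-0.19,15],[0,0,0,0,0,-0.23,15]]'; python3 go.py 476.9 -84.9 63 3
```

```text
clock: 26.63
tool_pos: [0.4007, 0.273, 0.0645]
tcp_rot: [[-0.889, 0.457, 0.001], [0.457, 0.889, 0.001], [-0.001, 0.001, -1.0]]
force: [0.3, 0.5, -0.0]
opening: 0.25
grip_force: 39.5
t 26.6333 p [400.7 273.   64.5] psi 152.8 q7 -0.28 turn [ 0.0005  0.0004 -0.2518] shift [-0.5785 -0.7085  0.0033] mm 366.0 da 30.2 grip 39.50921595096588 0.2500911814084804
```

```bash
python3 -m creep '[[0,0,-0.02,-0.04,-0.05,0,15],[0,0,-0.04,-0.09,-0.11,0,15],[0,0,-0.06,-0.14,-0.17,0,15],[0,0,-0.08,-0.19,-0.23,0,15],[0,0,-0.1,-0.24,-0.29,0,15]]'>/dev/null; python3 go.py 476.9 -84.9 63 3
```

```text
t 27.05 p [433.1 124.1  63.2] psi 164.9 q7 0.16 turn [-1.000e-04  5.000e-04 -1.507e-01] shift [-0.2416 -0.4761  0.0006] mm 214.0 da 18.1 grip 39.547467827796936 0.25672593438661956
```

```bash
python3 -m creep '[[0,0,-0.02,-0.035,-0.07,0,15],[0,0,-0.05,-0.07,-0.14,0,15],[0,0,-0.07,-0.105,-0.21,0,15],[0,0,-0.09,-0.14,-0.275,0,15],[0,0,-0.11,-0.17,-0.335,0,15]]'>/dev/null; python3 go.py 476.9 -84.9 30 3
```

```text
t 27.4667 p [463.6 -23.9  63. ] psi 178.0 q7 0.66 turn [-0.0003  0.0002 -0.0415] shift [-0.0385 -0.1513  0.0826] mm 71.0 da 5.0 grip 39.53556418418884 0.2531799444105179
```

```bash
python3 -m creep '[[0,0,-0.02,-0.015,-0.06,0,15],[0,0,-0.04,-0.028,-0.11,0.01,15],[0,0,-0.0415,-0.038,-0.15,0.04,15],[0,0,-0.0415,-0.038,-0.15,0.07,15],[0,0,-0.0415,-0.038,-0.15,0.082,15]]'>/dev/null;python3 -m creep '[[0,0,0,0,0,0,15],[0,0,0,0,0,0,15],[0,0,0,0,0,0,15]]'>/dev/null;  python3 go.py 476.9 -84.9 -4.4 3; python3 held.py 477 -85 40 35 90
```

```text
t 28.1333 p [476.8 -81.3  30.7] psi -177.0 q7 0.8 turn [-0.      0.0005  0.0004] shift [ 0.0002 -0.0091  0.0877] mm 35.0 da -0.0 grip 39.53125476837158 0.25351341228959423
[ 0.4768 -0.0813  0.0307]
scene 149 [479.7 -79.3  49.   27.4  82.2] z [0.058 0.061 0.064 0.076 0.087 0.09 ] xmax,ymin 0.493 -0.105 lowest [ 0.486 -0.078  0.061]
```

```bash
python3 -m creep '[[0,0,0,0,-0.008,0.03,15],[0,0,0,0,-0.008,0.055,15],[0,0,0,0,-0.008,0.07,15],[0,0,0,0,-0.008,0.08,15],[0,0,0,0,-0.008,0.086,15]]' >/dev/null;python3 -m creep '[[0,0,0,0,0,0,15],[0,0,0,0,0,0.002,15],[0,0,0,0,0,0.002,15]]'; python3 go.py 476.9 -84.9 -4.4 3
```

```text
clock: 28.9
tool_pos: [0.4766, -0.085, -0.0044]
tcp_rot: [[-0.999, -0.052, 0.0], [-0.052, 0.999, -0.001], [-0.0, -0.001, -1.0]]
force: [-3.9, -0.9, 11.9]
opening: 0.251
grip_force: 40.9
t 28.9 p [476.6 -85.   -4.4] psi -177.0 q7 0.74 turn [-0.0004  0.0002 -0.0001] shift [-0.0007  0.0001 -0.0001] mm 0.0 da 0.0 grip 40.89885592460632 0.25100458770861145
```

Contact made. Release, retreat and check everything.

```bash
python3 -m creep '[[0,0,0,0,0,0,26],[0,0,0,0,0,0,32],[0,0,0,0,0,0,38],[0,0,0,0,0,0,45],[0,0,0,0,0,0,45]]';python3 -m creep '[[0,0,0,0,0,0,50],[0,0,0,0,0,-0.05,50],[0,0,0,0,0,-0.12,50],[0,0,0,0,0,-0.2,50],[0,0,0,0,0,-0.28,50]]'>/dev/null; python3 -m creep '[[0,0,0,0.08,0,-0.06,50],[0,0,0,0.16,0,-0.12,50],[0,0,0,0.24,0,-0.18,50],[0,0,0,0.3,0,-0.2,50],[0,0,0,0.3,0,-0.2,50]]'>/dev/null;python3 -m creep '[[0,0,0,0,0,0,50],[0,0,0,0,0,0,50],[0,0,0,0,0,0,50]]'; python3 - <<'E'
from cell import viewer
from h import *
D={n:viewer.get_image(n) for n in("scene","top")}
for k,(x,y,hi) in dict(half=(449,116.3,.06),quarter=(671.5,140.2,.06),eighth=(651.6,-122.7,.06),sixteenth=(476.9,-84.9,.06)).items():
  for n,d in D.items():
    P=pts(d);P[d["range_z"]==0]=0
    q=P[(np.hypot(P[...,0]-x/1e3,P[...,1]-y/1e3)<.045)&(P[...,2]>.029)&(P[...,2]<hi)&(d["color"].max(2)<95)]
    if len(q)>5:print(k,n,(x,y),rect(q[:,:2]),"ztop",np.percentile(q[:,2],[90,98]).round(3))
for n,x,y in(("bottle",688.6,-290.1),("reel",680.1,307.7)):
    P=pts(D["top"]);q=P[(np.hypot(P[...,0]-x/1e3,P[...,1]-y/1e3)<.05)&(P[...,2]>.01)];print(n,rect(q[:,:2]))
cv2.imwrite("pics/s7.png",cv2.resize(D["scene"]["color"][140:320,150:430,::-1],(800,514)))
E
```

```text
clock: 29.32
tool_pos: [0.4766, -0.0853, -0.0054]
tcp_rot: [[-0.999, -0.052, -0.0], [-0.052, 0.999, 0.0], [0.0, 0.0, -1.0]]
force: [-0.4, -0.3, -0.1]
opening: 0.525
grip_force: 0.0
clock: 30.4
tool_pos: [0.3575, -0.0913, 0.1865]
tcp_rot: [[-0.999, -0.052, 0.0], [-0.052, 0.999, 0.001], [-0.0, 0.001, -1.0]]
force: [1.1, 0.3, -0.4]
opening: 0.581
grip_force: 0.0
half scene (449, 116.3) [451.2 118.2  66.6  60.4   2.2] ztop [0.049 0.051]
half top (449, 116.3) [450.9 115.6  60.1  56.3   3.7] ztop [0.049 0.051]
quarter scene (671.5, 140.2) [672.4 142.7  61.   38.2  23. ] ztop [0.045 0.047]
quarter top (671.5, 140.2) [671.3 141.5  59.2  37.   23. ] ztop [0.045 0.048]
eighth scene (651.6, -122.7) [ 653.1 -120.3   61.4   25.6   22.4] ztop [0.043 0.045]
eighth top (651.6, -122.7) [ 652.7 -121.7   57.8   23.5   23.7] ztop [0.043 0.045]
sixteenth scene (476.9, -84.9) [473.7 -83.5  36.9  26.3   2. ] ztop [0.041 0.042]
sixteenth top (476.9, -84.9) [ 4.743e+02 -8.480e+01  3.130e+01  2.310e+01 -3.000e-01] ztop [0.041 0.043]
bottle [ 689.  -290.    32.5   32.2   85.3]
reel [680.2 308.   54.2  52.9  61.9]
```

View pics/s7.png

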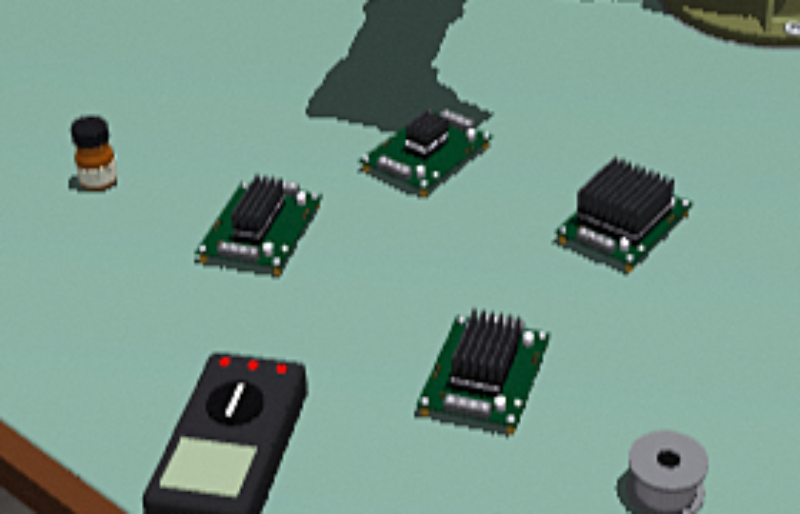

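All four sinks sit flat on their modules: eighth (260,210), sixteenth (428,130), half (625,195) and quarter (487,345). The largest offset is about 3 mm, and the bottle and reel haven't moved. Handing in.

```bash
python3 -c "
from cell import sign_off
print(sign_off())"
```

```text
the job is handed in; nothing more can be done
None
```

All four heat sinks sit flat, fins up and released on their matching modules, within about 3 mm and 4° by the cameras; the bottle and reel have not moved, and the job was handed in at about 30 s (no verdict was returned).

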